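# Start the pumpkin's display turntable

## Task

Start the display turntable that carries the orange pumpkin: push its black knob in against the spring and, keeping it pushed in, turn it clockwise (seen from above) past the safety stop until its white pointer line is at the green dot, without forcing it; then let go so that it springs back out. Leave the knob of the other stand, with the little green tree, off, and do not shift or tip the pumpkin.

Things in the scene. Friction and masses are not known exactly. Their poses are not given: they have to be found in the camera images.
- knob_grip (a point): Grip point of the right knob (pumpkin's stand, near half), on its vertical axis, 93 mm above the table when out; sinks and turns with it. Black flange 58 mm wide, top 20 mm below this point, may be pressed; on it a bar 50 long, 14 thick, 36 high, top 16 mm above this point, pinched from above. Axes: z up, x along the bar (white pointer line towards -x, at the robot's side when off), y across it.
- knob_turn (a joint): Turn of the right knob, rad, clockwise from above: 0 at the red dot (off; starts 0 to 0.15), 1.35 at the green dot, end stop 1.5. Out, it is blocked at 0.24 by a hidden stop; pushed down 10 mm or more it turns past freely. Push travel 14 mm to a hard stop; spring 3 N at first, 8 N at the bottom. Let go beyond 0.9 it springs out and cannot turn back. Dots: 38 mm from the axis.
- other_turn (a joint): Turn of the identical knob on the other stand, which carries the little green tree; same values, starts 0 to 0.15, to stay off. Both stands are fixed to the table: brown wooden box 280 x 170 mm, 50 mm high, white turntable 144 mm wide (top 58 mm above the table) on the half away from the robot, its centre 145 mm from the knob's axis.
- pumpkin: Orange pumpkin figurine with a green stalk, 72 mm in diameter, about 67 mm tall, 0.2 to 0.35 kg, standing loose near the middle of the turntable of the stand whose knob is to be turned. Origin: centre of its underside; z up.

How it is judged:
By the outcome, as a careful person would: the job done as asked, in the order asked, and still so for the second after the job is handed in, with the robot touching nothing.
It also fails if it takes over 32 s, if anything falls off the work surface, if the arm or the gripper's body presses on something with over 40 N, if the wrist force passes 120 N, or if a joint passes its speed limit or range.

## Robot

A 6-joint arm with a two-finger parallel gripper is mounted at the origin on the work surface. World frame = base frame: x ahead of the robot, y to its left, z up, the work surface at z = 0. Lengths are in m, angles in rad, forces in N, time in s.
With the tool pointing down it reaches from about 0.35 to 0.725 m from the base axis. Payload 6 kg.
Tool frame: the origin (TCP) lies at the very end of the fingers, on their centre line; the grasp point (between the pads) lies r.hold_point_z behind it (r.hold_point_z is the distance from the TCP to the grasp point, in m); z points along the fingers, y is the direction in which the jaws open and shut (so a half turn about z gives the same grasp; the last joint's range is limited). The gripper opens to 85 mm and grips with 20 to 120 N. Pads are 22 mm wide; open, the fingers measure 114 mm over their backs; the gripper's body (76 mm by 85 mm) begins 54 mm behind the grasp point. The pads swing forward as they close: fully open they stand 13 mm farther back than shut.
Start: joints at [1.666, 0.04, 0.085, 0, -1.615, -0.334], TCP at [0.142, 0.583, 0.231] pointing down, gripper open.
Joint ranges: [-2.56, 2.56], [-1.29, 2.01], [-1.08, 1.49], [-3.29, 1.98], [-2.81, -0.18], [-2.99, 2.99]. Speed limits (rad/s): [2.57, 2.57, 3.01, 3.14, 3.14, 3.14].

## Interface

Orientations are given as a rotation vector (axis times angle).
In Python, from station import r gives the robot as it stands. The module is installed in compiled form; this text tells all that it offers.
- The arm moves only by the shell command python3 -m jog 'ROWS' [OPENING] [FORCE]. ROWS is JSON, a list that holds one entry, the list of rows, each a list of 4 numbers: the shift along the tool's x, y, z in cm, then the turn about the tool's z in degrees. A call has 1 to 20 rows; each row shifts and turns the pose as measured when the row begins, along the tool's axes as they then stand; what a row does not reach is not made up. A row lasts 1/12 s, in which the tool goes at most 41.7 mm and 7.16 degrees, less where a joint would pass 70% of its speed; a pose out of reach is approached as far as the arm can. A call with a gripper value outside its range is refused whole. OPENING is the finger opening in cm, from 0 to 8.54, set as the call begins (- or left out, the last holds). The fingers move at their own pace and stop on an object; FORCE is the grip in N (left out, the last holds). Time passes only in rows, so rows that do not move let the fingers close. It gives the time, the measured TCP pose, the force and the opening at its end, in the units of the state.
- r.get_state(): the state, without advancing time (a new reading comes with each control period).
- r.capture(name): name is "side" or "top" or "wrist"; returns (picture, depth): 400x640x3 uint8, red, green, blue; 400x640 float32, m along the optical axis (not along the pixel's ray), 0 where there is no reading.
- r.get_calibration(name): a dict with "intrinsics" (3x3 intrinsics, pixels), "k1" (the pictures are not rectified: a ray, as slopes to the right and down, at radius r is drawn at 1 + k1 r^2 times it, then the intrinsics apply), "pose" (4x4, takes a point from camera to world coordinates). Camera axes: x right, y down, z forward; pixel columns grow to the right and rows downward; lengths in m; the calibration is good to about 2 mm. A picture is of the moment at which its call begins: read the wrist's pose just before it. get_calibration takes no time and is no camera call; for the wrist camera it gives the pose at the moment of the call.
- r.finish_job(): hands the job in, once; it reports no verdict.
The state is a dict: "t": time; "joint_positions": joint angles; "joint_velocities": joint speeds; "tau": joint torques, N m; "position": TCP position; "eef_rot": TCP orientation; "wrist_force": force on the tool from outside, world axes, zero at the start; "moment": the same for the moment, N m; "grip_width": finger opening in m.
Only numpy, scipy, OpenCV 4.12 (cv2) and the standard library are available. Lean on these libraries where they do the work, as an engineer would, in place of code of your own. Each camera call takes 0.05 s, during which the arm holds its last target.

## Working session

There is one attempt and no reset: what is moved stays moved. The work goes in short steps, Python scripts to look and compute and a shell command to move; the robot and the scene stay as the last step left them, time stands still between calls to the robot, and variables do not carry over. Pictures are saved under pics/ and viewed, and the job is handed in when it is done.

```bash
mkdir -p pics; cat > h.py <<'E'
from station import r
import numpy as np, cv2
def cap(n,tag):
    c=r.get_calibration(n); p,d=r.capture(n)
    np.savez(f'pics/{tag}.npz',p=p,d=d,K=c['intrinsics'],k1=c['k1'],T=c['pose'])
    cv2.imwrite(f'pics/{tag}.png',p[:,:,::-1])
def ray(z,u,v):
    K=z['K'];k=float(z['k1']);D=np.array([k,0,0,0.])
    q=cv2.undistortPoints(np.array([[[u,v]]],float),K,D)[0,0]
    return np.array([q[0],q[1],1.])
def atz(z,u,v,h):
    T=z['T'];d=T[:3,:3]@ray(z,u,v);o=T[:3,3]
    return o+d*(h-o[2])/d[2]
def dep(z,u,v):
    T=z['T'];return T[:3,3]+T[:3,:3]@ray(z,u,v)*z['d'][int(v),int(u)]
E
python3 - <<'E'
from h import *
s=r.get_state()
for k in s: print(k,np.round(s[k],3))
print(r.hold_point_z)
cap('top','top0');cap('side','side0')
E
```

```text
t 0.0
joint_positions [ 1.666e+00  4.100e-02  8.400e-02 -1.000e-03 -1.615e+00 -3.340e-01]
joint_velocities [ 0.    -0.001  0.003  0.001 -0.001 -0.001]
tau [ 1.0000e-03 -3.6821e+01  3.4742e+01  6.9320e+00 -5.0000e-03  0.0000e+00]
position [0.142 0.583 0.23 ]
eef_rot [ 3.117 -0.374 -0.   ]
wrist_force [-0.056  0.638 -0.568]
moment [-0.02   0.021  0.04 ]
grip_width 0.086
0.0187
```

View pics/top0.png

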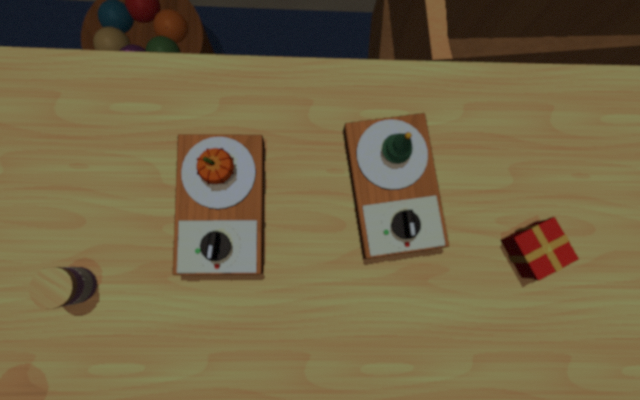

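View pics/side0.png

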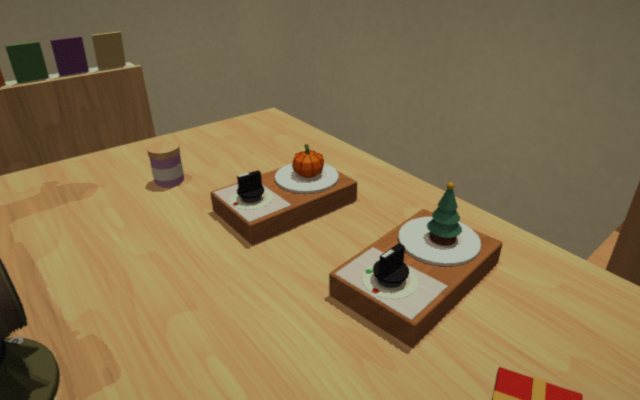

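```bash
python3 - <<'E'
from h import *
z=np.load('pics/top0.npz');p=z['p']
print(z['T'].round(3))
im=cv2.resize(p[200:290,165:275],None,fx=7,fy=6.5,interpolation=cv2.INTER_CUBIC)
im=cv2.resize(p[205:285,170:270],None,fx=7,fy=7,interpolation=cv2.INTER_CUBIC)
im=cv2.convertScaleAbs(im,alpha=1.4)
cv2.imwrite('pics/topz.png',im[:,:,::-1])
for n,u,v,h in [('TLbox',178,135,.05),('TRbox',263,135,.05),('table c',218,173,.058),('pk',215,166,.09),('knob',215,246,.09),('knob2',406,225,.09),('can',60,285,.1),('gift',540,248,.07)]: print(n,atz(z,u,v,h).round(4),dep(z,u,v).round(4))
E
```

```text
[[ 0.011 -0.992  0.129  0.502]
 [-0.999 -0.016 -0.038  0.006]
 [ 0.04  -0.128 -0.991  0.855]
 [ 0.     0.     0.     1.   ]]
TLbox [0.7481 0.2543 0.05  ] [0.7486 0.2548 0.0484]
TRbox [0.7524 0.086  0.05  ] [ 0.7683  0.0912 -0.0013]
table c [0.671  0.1708 0.058 ] [0.6607 0.1608 0.1063]
pk [0.6775 0.1703 0.09  ] [0.6733 0.1663 0.1085]
knob [0.5274 0.1639 0.09  ] [0.527  0.1615 0.1019]
knob2 [ 0.5711 -0.1911  0.09  ] [ 0.5704 -0.189   0.0984]
can [0.4562 0.427  0.1   ] [0.4558 0.4306 0.0936]
gift [ 0.5322 -0.4565  0.07  ] [ 0.5324 -0.4598  0.0643]
```

View pics/topz.png

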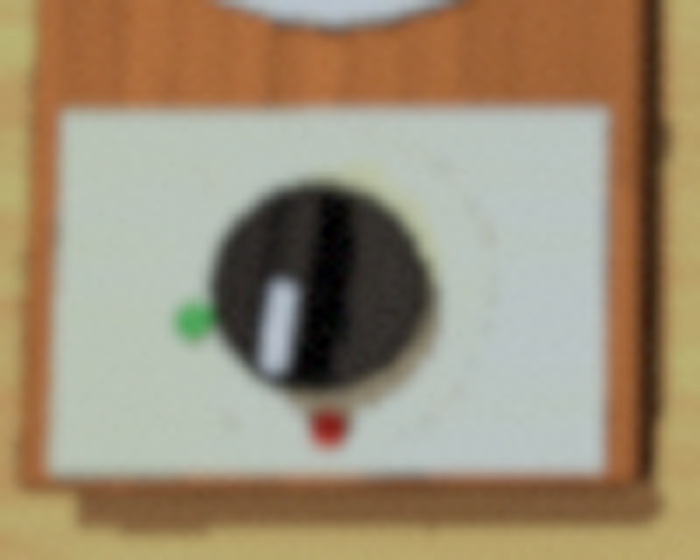

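```bash
python3 - <<'E'
from h import *
from scipy.spatial.transform import Rotation as R
z=np.load('pics/top0.npz')
f=lambda x,y,h:atz(z,170+(x+.5)/7-.5,205+(y+.5)/7-.5,h)
print('flange',f(322,287,.072));red=f(328,428,.05);g=f(194,322,.05);print('red',red,'green',g)
a=f(290,280,.109);b=f(271,372,.109);print('ptr',a,b,np.degrees(np.arctan2(*(b-a)[1::-1])))
for q in [(218,137),(218,207)]:pass
print('plate',f(62,107,.05),f(608,107,.05),f(605,474,.05),f(45,474,.05))
s=r.get_state();print(R.from_rotvec(s['eef_rot']).as_matrix().round(3), s['position'])
w=r.get_calibration('wrist');print(w['pose'].round(3))
E
```

```text
flange [0.52880864 0.16664091 0.072     ]
red [0.49103913 0.16785943 0.05      ] green [0.51958461 0.20556238 0.05      ]
ptr [0.52922996 0.16720819 0.109     ] [0.50582444 0.17094438 0.109     ] 170.93046276787112
plate [0.57847297 0.24450808 0.05      ] [0.58064083 0.0941569  0.05      ] [0.47920193 0.0919028  0.05      ] [0.47798639 0.24355309 0.05      ]
[[ 0.972 -0.237 -0.   ]
 [-0.237 -0.972 -0.002]
 [ 0.     0.002 -1.   ]] [0.14178562 0.58270678 0.23038206]
[[-0.237 -0.936 -0.262  0.208]
 [-0.972  0.228  0.063  0.566]
 [ 0.001  0.269 -0.963  0.373]
 [ 0.     0.     0.     1.   ]]
```

```bash
python3 -m jog '[[[2.6,1.7,0,0],[2.6,1.7,0,0],[2.6,1.7,0,0],[2.6,1.7,0,0],[2.6,1.7,0,0],[2.6,1.7,0,0],[2.6,1.7,0,0],[2.6,1.7,0,0],[2.6,1.7,0,0],[2.6,1.7,0,0],[2.6,1.7,0,0],[2.6,1.7,0,0],[2.6,1.7,0,0],[2.6,1.7,0,0],[2.6,1.7,0,0],[2.6,1.7,0,0],[2.6,1.7,0,0],[0,0,0,0]]]'
```

```text
t: 1.6
position: [0.5146, 0.1774, 0.2223]
eef_rot: [3.106, -0.361, -0.01]
wrist_force: [-0.4, 0.9, -0.8]
grip_width: 0.0852
```

```bash
cat > st.py <<'E'
from h import *
from scipy.spatial.transform import Rotation as R
def delta(x,y,h,yaw):
    s=r.get_state();M=R.from_rotvec(s['eef_rot']).as_matrix();p=np.array(s['position'])
    cur=np.degrees(np.arctan2(M[1,0],M[0,0]))
    print('t',round(float(s['t']),2),'pos',p.round(4),'yaw',cur.round(2),'tilt',M[:,2].round(3),'tool delta cm',(M.T@(np.array([x,y,h])-p)*100).round(2),'turn',round(cur-yaw,2),'q6',round(float(s['joint_positions'][5]),2),'F',np.round(s['wrist_force'],1),'w',round(float(s['grip_width']),4))
E
python3 - <<'E'
from st import *
delta(.529,.167,.13,-9)
cap('wrist','w0')
E
```

```text
t 1.6 pos [0.5146 0.1774 0.2223] yaw -13.28 tilt [-0.008 -0.014 -1.   ] tool delta cm [1.68 0.54 9.23] turn -4.28 q6 0.63 F [-0.4  0.9 -0.8] w 0.0852
```

View pics/w0.png

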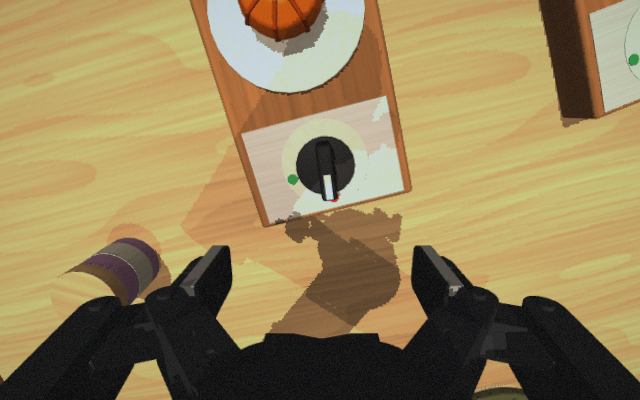

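```bash
python3 - <<'E'
from st import *
print(np.round(r.get_state()['joint_positions'],3))
z=np.load('pics/w0.npz');p=z['p']
im=cv2.resize(p[90:230,230:420],None,fx=4,fy=4,interpolation=cv2.INTER_CUBIC)
cv2.imwrite('pics/w0z.png',im[:,:,::-1])
E
```

```text
[ 0.708 -0.098 -0.069  0.004 -1.616  0.632]
```

View pics/w0z.png

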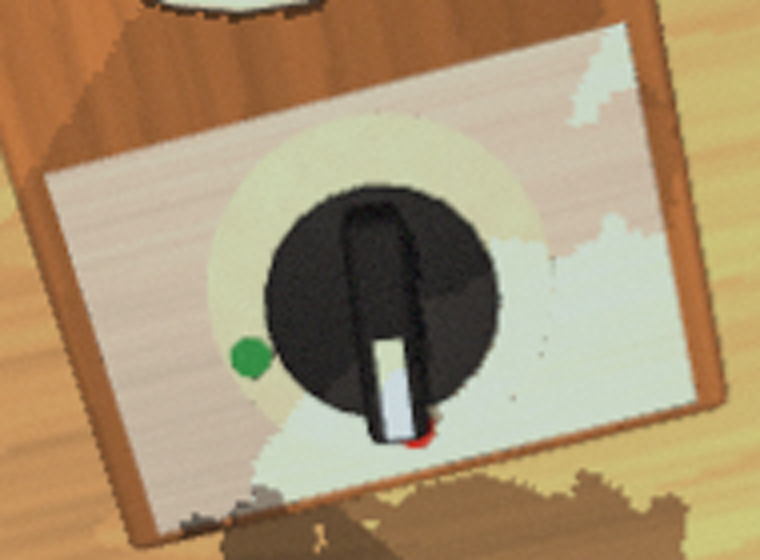

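```bash
python3 - <<'E'
from st import *
z=np.load('pics/w0.npz')
f=lambda x,y,h:atz(z,230+(x+.5)/4-.5,90+(y+.5)/4-.5,h).round(4)
print('flange',f(382.5,300,.072),'green',f(251,357,.05),'red~',f(420,430,.05))
a=f(373,208,.109);b=f(402,438,.109);print('bar',a,b,(a+b)/2,np.degrees(np.arctan2(*(b-a)[1::-1])))
a=f(388,340,.109);b=f(399,438,.109);print('ptr',a,b,np.degrees(np.arctan2(*(b-a)[1::-1])))
a=f(45,175,.05);b=f(625,24,.05);c=f(697,402,.05);d=f(160,534,.05);print('plate',a,b,c,d,(a+b+c+d)/4,np.degrees(np.arctan2(*(a-b)[1::-1])))
delta(.529,.167,.13,-9)
E
```

```text
flange [0.5316 0.1661 0.072 ] green [0.5211 0.2036 0.05  ] red~ [0.4911 0.1645 0.05  ]
bar [0.5573 0.1632 0.109 ] [0.5073 0.1684 0.109 ] [0.5323 0.1658 0.109 ] 174.06258390051852
ptr [0.5293 0.1665 0.109 ] [0.5074 0.169  0.109 ] 173.48757697071215
plate [0.579  0.2425 0.05  ] [0.5812 0.0922 0.05  ] [0.4813 0.0902 0.05  ] [0.4788 0.2406 0.05  ] [0.530075 0.166375 0.05    ] 90.83860089040449
t 1.65 pos [0.5136 0.1787 0.2222] yaw -13.27 tilt [-0.009 -0.013 -1.   ] tool delta cm [1.81 0.65 9.22] turn -4.27 q6 0.63 F [0.  0.5 0.3] w 0.0856
```

```bash
python3 -m jog '[[[0.9,0.35,1.5,-3],[0.9,0.35,2,-3],[0,0,2,0],[0,0,2,0],[0,0,0,0],[0,0,0,0],[0,0,0,0]]]' 6; python3 - <<'E'
from st import *
delta(.530,.166,.077,-7)
E
```

```text
t: 2.23
position: [0.5281, 0.1689, 0.1446]
eef_rot: [3.123, -0.189, -0.014]
wrist_force: [-1.0, 0.7, 0.8]
grip_width: 0.0599
t 2.23 pos [0.5281 0.1689 0.1446] yaw -6.93 tilt [-0.01  -0.012 -1.   ] tool delta cm [0.28 0.17 6.76] turn 0.07 q6 0.78 F [-1.   0.7  0.8] w 0.0599
```

```bash
python3 -m jog '[[[0.25,0.15,1,0],[0,0,1.5,0],[0,0,1.5,0],[0,0,1,0],[0,0,0.5,0],[0,0,0,0],[0,0,0,0]]]' 5; python3 - <<'E'
from st import *
delta(.530,.166,.077,-7)
cap('wrist','w1')
E
```

```text
t: 2.82
position: [0.533, 0.1692, 0.0935]
eef_rot: [3.129, -0.185, 0.002]
wrist_force: [-0.1, -0.2, 0.1]
grip_width: 0.0502
t 2.82 pos [0.533  0.1692 0.0935] yaw -6.77 tilt [ 0.001 -0.007 -1.   ] tool delta cm [-0.26  0.35  1.65] turn 0.23 q6 0.78 F [-0.1 -0.2  0.1] w 0.0502
```

View pics/w1.png

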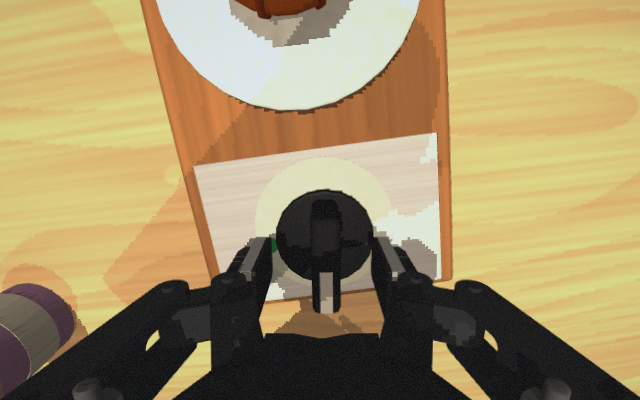

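```bash
python3 - <<'E'
from st import *
z=np.load('pics/w1.npz')
im=cv2.resize(z['p'][170:330,230:420],None,fx=4,fy=3.7,interpolation=cv2.INTER_CUBIC)
im=cv2.resize(z['p'][175:325,230:420],None,fx=4,fy=4,interpolation=cv2.INTER_CUBIC)
cv2.imwrite('pics/w1z.png',cv2.convertScaleAbs(im,alpha=1.6)[:,:,::-1])
E
```

```text
(no output)
```

View pics/w1z.png

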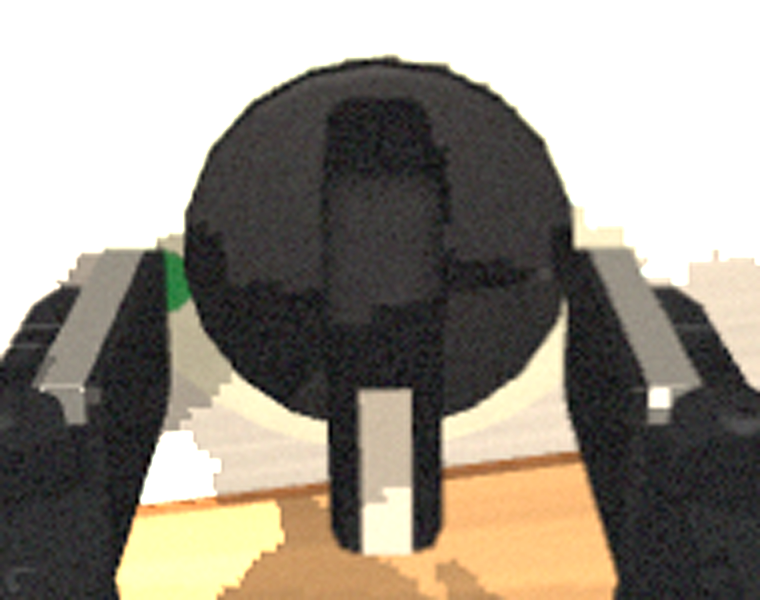

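```bash
python3 - <<'E'
from st import *
z=np.load('pics/w1.npz')
f=lambda x,y,h:atz(z,230+(x+.5)/4-.5,175+(y+.5)/4-.5,h).round(4)
a=f(383,173,.109);b=f(386,552,.109);print('bar',a,b,(a+b)/2,np.linalg.norm(a-b),np.degrees(np.arctan2(*(b-a)[1::-1])))
a=f(386,390,.109);b=f(387,552,.109);print('ptr',a,b,np.degrees(np.arctan2(*(b-a)[1::-1])))
print('flange',(f(187,235,.072)+f(572,235,.072))/2)
delta(.530,.166,.077,-7)
E
```

```text
bar [0.5559 0.1637 0.109 ] [0.507 0.169 0.109] [0.53145 0.16635 0.109  ] 0.04918638022867707 173.81417459683377
ptr [0.5291 0.1665 0.109 ] [0.507  0.1689 0.109 ] 173.8021223665692
flange [0.5335  0.16605 0.072  ]
t 2.87 pos [0.533  0.1693 0.0936] yaw -6.78 tilt [ 0.001 -0.007 -1.   ] tool delta cm [-0.26  0.35  1.66] turn 0.22 q6 0.78 F [ 0.3 -0.3 -0.3] w 0.0499
```

```bash
python3 -m jog '[[[-0.1,0.3,0.5,-0.5],[0,0,0.6,0],[0,0,0.5,0],[0,0,0,0],[0,0,0,0]]]' 4 30; python3 - <<'E'
from st import *
delta(.5315,.1662,.077,-6.2)
E
```

```text
t: 3.28
position: [0.5326, 0.1665, 0.0783]
eef_rot: [3.132, -0.17, 0.006]
wrist_force: [0.9, 0.2, -0.3]
grip_width: 0.0402
t 3.28 pos [0.5326 0.1665 0.0783] yaw -6.22 tilt [ 0.004 -0.005 -1.   ] tool delta cm [-0.11  0.04  0.13] turn -0.02 q6 0.79 F [ 0.9  0.2 -0.3] w 0.0402
```

```bash
python3 -m jog '[[[-0.1,0,0,0],[0,0,0,0],[0,0,0,0],[0,0,0,0],[0,0,0,0],[0,0,0,0]]]' 0 35; python3 - <<'E'
from st import *
delta(.5315,.1662,.077,-6.2)
E
```

```text
t: 3.78
position: [0.5316, 0.1672, 0.0785]
eef_rot: [3.133, -0.17, 0.007]
wrist_force: [0.7, 0.8, -0.9]
grip_width: 0.0134
t 3.78 pos [0.5316 0.1672 0.0785] yaw -6.2 tilt [ 0.004 -0.004 -1.   ] tool delta cm [-0.    0.1   0.15] turn 0.0 q6 0.79 F [ 0.7  0.8 -0.9] w 0.0134
```

```bash
python3 -m jog '[[[0,0,0.4,0],[0,0,0.4,0],[0,0,0.4,0],[0,0,0,0],[0,0,0,0]]]'; python3 - <<'E'
from st import *
delta(.5315,.1662,.065,-6.2)
E
```

```text
t: 4.2
position: [0.5317, 0.1672, 0.0686]
eef_rot: [3.133, -0.168, 0.009]
wrist_force: [-3.4, -0.5, 6.3]
grip_width: 0.0134
t 4.2 pos [0.5317 0.1672 0.0686] yaw -6.15 tilt [ 0.006 -0.004 -1.   ] tool delta cm [-0.02  0.1   0.36] turn 0.05 q6 0.79 F [-3.4 -0.5  6.3] w 0.0134
```

```bash
python3 -m jog '[[[0,0,0.3,0],[0,0,0.1,0],[0,0,0.05,0],[0,0,0.05,0]]]'; python3 - <<'E'
from st import *
delta(.5315,.1662,.065,-6.2)
E
```

```text
t: 4.53
position: [0.5318, 0.1672, 0.0665]
eef_rot: [3.133, -0.167, 0.011]
wrist_force: [-4.1, 1.6, 7.2]
grip_width: 0.0136
t 4.53 pos [0.5318 0.1672 0.0665] yaw -6.11 tilt [ 0.007 -0.004 -1.   ] tool delta cm [-0.02  0.11  0.15] turn 0.09 q6 0.79 F [-4.1  1.6  7.2] w 0.0136
```

```bash
python3 -m jog '[[[0,0,0.08,3],[0,0,0.06,4],[0,0,0.06,4],[0,0,0.06,4],[0,0,0.06,4]]]'; python3 - <<'E'
from st import *
delta(.5315,.1662,.065,-76.5)
print(r.get_state()['moment'])
E
```

```text
t: 4.95
position: [0.5315, 0.1669, 0.0671]
eef_rot: [3.059, -0.699, 0.013]
wrist_force: [-3.3, 0.4, 5.3]
grip_width: 0.0131
t 4.95 pos [0.5315 0.1669 0.0671] yaw -25.76 tilt [ 0.007 -0.005 -1.   ] tool delta cm [0.03 0.06 0.21] turn 50.74 q6 0.45 F [-3.3  0.4  5.3] w 0.0131
[0.01033927 1.62412954 0.01584023]
```

```bash
python3 -m jog '[[[0,0,0.12,4],[0,0,0.1,4],[0,0,0.08,4],[0,0,0.08,4],[0,0,0.08,4]]]'; python3 - <<'E'
from st import *
delta(.5315,.1662,.065,-76.5)
print(r.get_state()['moment'])
E
```

```text
t: 5.37
position: [0.5312, 0.1666, 0.0662]
eef_rot: [2.882, -1.245, 0.015]
wrist_force: [-3.7, -0.5, 6.3]
grip_width: 0.0132
t 5.37 pos [0.5312 0.1666 0.0662] yaw -46.72 tilt [ 0.008 -0.006 -1.   ] tool delta cm [0.05 0.01 0.12] turn 29.78 q6 0.08 F [-3.7 -0.5  6.3] w 0.0132
[0.04583151 1.78728324 0.03272347]
```

```bash
python3 -m jog '[[[0,0,0.1,4],[0,0,0.08,4],[0,0,0.08,4],[0,0,0.08,4],[0,0,0.08,4]]]'; python3 - <<'E'
from st import *
delta(.5315,.1662,.065,-76.5)
print(r.get_state()['moment'])
E
```

```text
t: 5.78
position: [0.5308, 0.1665, 0.0658]
eef_rot: [2.608, -1.749, 0.017]
wrist_force: [-4.9, 1.2, 6.4]
grip_width: 0.013
t 5.78 pos [0.5308 0.1665 0.0658] yaw -67.68 tilt [ 0.008 -0.007 -1.   ] tool delta cm [ 0.05 -0.05  0.08] turn 8.82 q6 -0.29 F [-4.9  1.2  6.4] w 0.013
[0.17349077 1.77101829 0.05550657]
```

```bash
python3 -m jog '[[[0,0,0.08,4],[0,0,0.08,2],[0,0,0.06,0],[0,0,0.06,0]]]'; python3 - <<'E'
from st import *
delta(.5315,.1662,.065,-76.5)
print(r.get_state()['moment'])
cap('wrist','w2')
z=np.load('pics/w2.npz')
im=cv2.resize(z['p'][150:340,200:440],None,fx=3.2,fy=3.15,interpolation=cv2.INTER_CUBIC)
cv2.imwrite('pics/w2z.png',cv2.convertScaleAbs(im,alpha=1.4)[:,:,::-1])
cap('top','t2')
z=np.load('pics/t2.npz')
im=cv2.resize(z['p'][205:285,170:270],None,fx=7,fy=7,interpolation=cv2.INTER_CUBIC)
cv2.imwrite('pics/t2z.png',cv2.convertScaleAbs(im,alpha=1.4)[:,:,::-1])
E
```

```text
t: 6.12
position: [0.5306, 0.1665, 0.0661]
eef_rot: [2.506, -1.895, 0.018]
wrist_force: [-3.6, 0.1, 6.9]
grip_width: 0.0136
t 6.12 pos [0.5306 0.1665 0.0661] yaw -74.2 tilt [ 0.009 -0.007 -1.   ] tool delta cm [ 0.05 -0.07  0.12] turn 2.3 q6 -0.4 F [-3.6  0.1  6.9] w 0.0136
[0.13733639 1.74080279 0.00228347]
```

View pics/w2z.png

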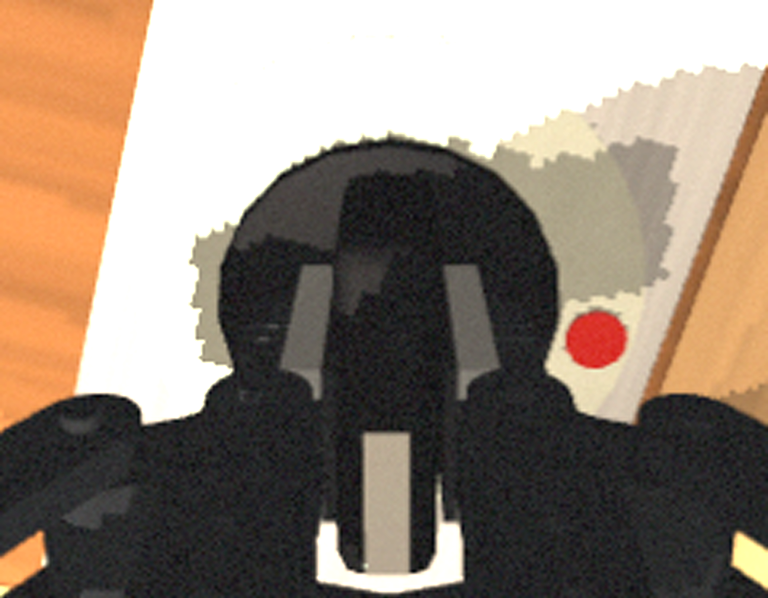

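View pics/t2z.png

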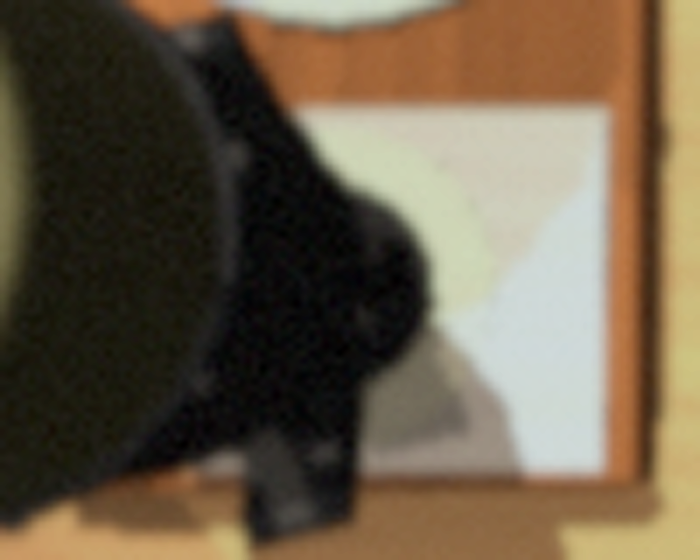

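```bash
python3 - <<'E'
from st import *
z=np.load('pics/w2.npz')
f=lambda x,y,h:atz(z,200+(x+.5)/3.2-.5,150+(y+.5)/3.15-.5,h)
ax=np.array([.5312,.1665])
rd=f(596,339,.05);print('red',rd,np.linalg.norm(rd[:2]-ax),np.degrees(np.arctan2(*(rd[:2]-ax)[::-1])))
a=f(387.5,435,.097);b=f(387,572,.097);print(a,b,np.degrees(np.arctan2(*(b-a)[1::-1])))
zz=np.load('pics/w0.npz');g=atz(zz,230+251.5/4-.5,90+357.5/4-.5,.05);print('green',g,np.linalg.norm(g[:2]-ax),np.degrees(np.arctan2(*(g[:2]-ax)[::-1])))
E
```

```text
red [0.49179923 0.16658348 0.05      ] 0.03940085968898106 179.87860765424466
[0.52998147 0.16799063 0.097     ] [0.52414081 0.18891849 0.097     ] 105.59365308516588
green [0.52108225 0.20358927 0.05      ] 0.038444543739252955 105.25870629223655
```

```bash
python3 -m jog '[[[0,0,0.08,2],[0,0,0.06,0],[0,0,0.06,0]]]'; python3 - <<'E'
from st import *
delta(.5315,.1662,.065,-76.5)
E
```

```text
t: 6.47
position: [0.5306, 0.1665, 0.0665]
eef_rot: [-2.471, 1.939, -0.019]
wrist_force: [-3.4, 0.1, 6.3]
grip_width: 0.0134
t 6.47 pos [0.5306 0.1665 0.0665] yaw -76.26 tilt [ 0.01  -0.007 -1.   ] tool delta cm [ 0.05 -0.08  0.15] turn 0.24 q6 -0.44 F [-3.4  0.1  6.3] w 0.0134
```

Good: at the green dot and still pushed in. Let go.

```bash
python3 -m jog '[[[0,0,0,0],[0,0,0,0],[0,0,-0.1,0],[0,0,-0.3,0],[0,0,-0.5,0],[0,0,-1,0],[0,0,-1,0],[0,0,-1.5,0],[0,0,-2,0],[0,0,-2,0],[0,0,0,0]]]' 4.5; python3 - <<'E'
from st import *
delta(.5315,.1662,.13,-76.5)
cap('wrist','w3')
E
```

```text
t: 7.38
position: [0.5293, 0.1659, 0.1563]
eef_rot: [2.469, -1.939, 0.019]
wrist_force: [0.6, -0.0, -0.1]
grip_width: 0.0452
t 7.38 pos [0.5293 0.1659 0.1563] yaw -76.29 tilt [ 0.008 -0.009 -1.   ] tool delta cm [-0.01 -0.21  2.63] turn 0.21 q6 -0.44 F [ 0.6 -0.  -0.1] w 0.0452
```

View pics/w3.png

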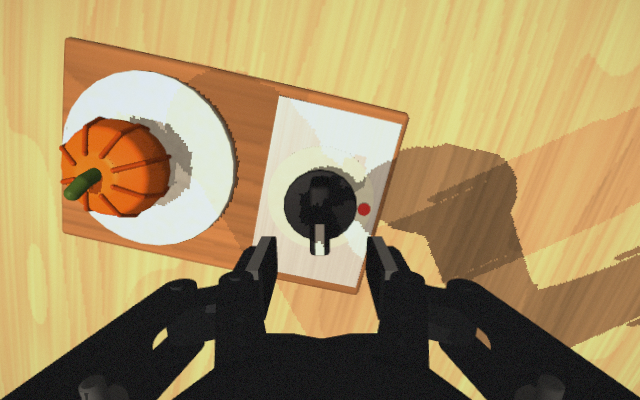

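```bash
python3 -m jog '[[[0,0,-3,0],[0,0,-3,0],[2,1,-2,0],[3,1,0,0],[3,1,0,0],[3,1,0,0],[3,1,0,0],[3,1,0,0],[3,1,0,0],[0,0,0,0],[0,0,0,0]]]'; python3 - <<'E'
from st import *
delta(.5315,.1662,.13,-76.5)
cap('top','t4'); cap('side','s4'); 
z=np.load('pics/t4.npz')
im=cv2.resize(z['p'][205:285,170:270],None,fx=7,fy=7,interpolation=cv2.INTER_CUBIC)
cv2.imwrite('pics/t4z.png',cv2.convertScaleAbs(im,alpha=1.4)[:,:,::-1])
E
```

```text
t: 8.35
position: [0.5019, -0.0527, 0.2365]
eef_rot: [2.464, -1.928, 0.004]
wrist_force: [-0.0, 0.2, -0.1]
grip_width: 0.045
t 8.35 pos [ 0.5019 -0.0527  0.2365] yaw -76.07 tilt [-0.006 -0.012 -1.   ] tool delta cm [-20.64  -8.23  10.38] turn 0.43 q6 -0.06 F [-0.   0.2 -0.1] w 0.045
```

View pics/t4.png

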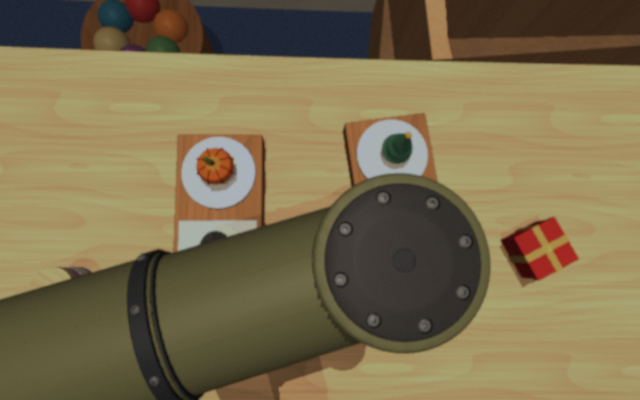

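View pics/t4z.png

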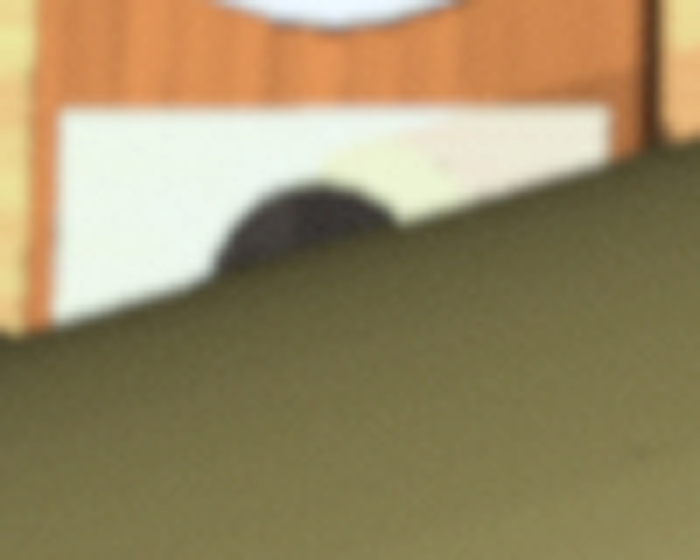

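View pics/s4.png

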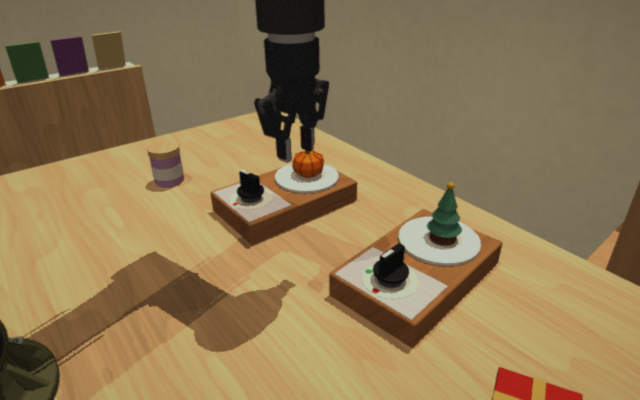

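```bash
python3 -m jog '[[[-3,1,-0.5,0],[-3.5,1,-0.5,0],[-3.5,1,0,0],[-3.5,1,0,0],[-3.5,1,0,0],[-3.5,1,0,0],[-3.5,1,0,0],[-3.5,1,0,0],[-3.5,0.5,0,0],[-3.5,0.5,0,0],[-3.5,0.5,0,0],[-3.5,0.5,0,0],[-3.5,0.5,0,0],[-3,0,0,0],[0,0,0,0],[0,0,0,0]]]'; python3 - <<'E'
from st import *
delta(.5315,.1662,.13,-76.5)
cap('top','t5')
z=np.load('pics/t5.npz')
im=cv2.resize(z['p'][205:285,170:270],None,fx=7,fy=7,interpolation=cv2.INTER_CUBIC)
cv2.imwrite('pics/t5z.png',cv2.convertScaleAbs(im,alpha=1.4)[:,:,::-1])
E
```

```text
t: 9.78
position: [0.2572, 0.4188, 0.2385]
eef_rot: [2.484, -1.892, -0.006]
wrist_force: [-0.1, -0.9, 0.8]
grip_width: 0.0451
t 9.78 pos [0.2572 0.4188 0.2385] yaw -74.57 tilt [-0.015 -0.013 -1.   ] tool delta cm [ 31.55 -19.91  10.78] turn 1.93 q6 -1.15 F [-0.1 -0.9  0.8] w 0.0451
```

View pics/t5.png

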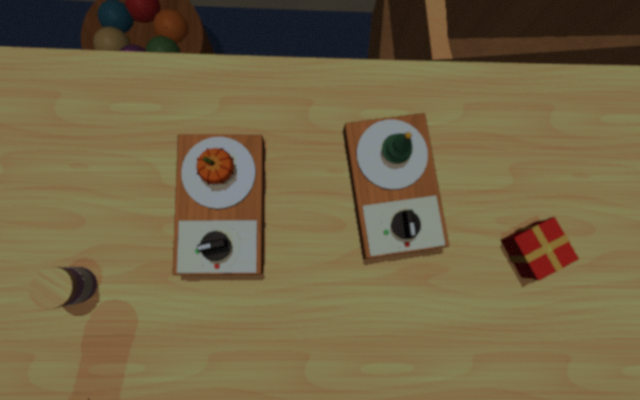

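View pics/t5z.png

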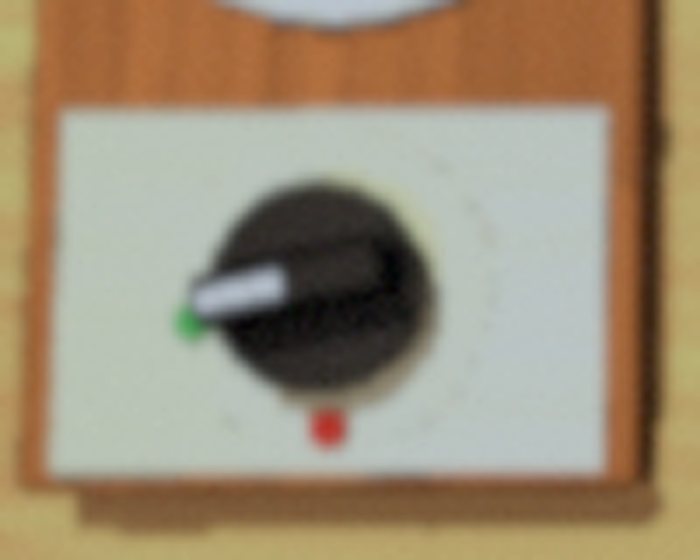

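```bash
python3 - <<'E'
from st import *
z=np.load('pics/t5.npz');z0=np.load('pics/top0.npz')
f=lambda x,y,h:atz(z,170+(x+.5)/7-.5,205+(y+.5)/7-.5,h)
a=f(282,283,.109);b=f(195,302,.109);print(a,b,np.degrees(np.arctan2(*(b-a)[1::-1])))
for v in (0,1):
  zz=(z0,z)[v]; print(np.median(zz['d'][243:249,212:219]), np.median(zz['d'][241:246,219:223]),zz['d'][238:256:3,203:228:3].round(3)) 
d=np.abs(z['p'][130:212,175:265].astype(int)-z0['p'][130:212,175:265]).max(2);print('pumpkin diff',d.max(),(d>40).sum())
d=np.abs(z['p'][190:260,360:450].astype(int)-z0['p'][190:260,360:450]).max(2);print('other diff',d.max(),(d>40).sum())
E
```

```text
[0.52844234 0.16919629 0.109     ] [0.52336573 0.1909109  0.109     ] 103.15871169647347
0.7440015 0.7737441 [[0.776 0.774 0.738 0.74  0.74  0.763 0.772 0.775 0.775]
 [0.775 0.772 0.738 0.739 0.739 0.765 0.773 0.774 0.773]
 [0.772 0.773 0.738 0.739 0.744 0.769 0.774 0.774 0.774]
 [0.771 0.771 0.736 0.736 0.748 0.773 0.772 0.772 0.772]
 [0.769 0.736 0.734 0.736 0.749 0.769 0.773 0.772 0.772]
 [0.771 0.735 0.735 0.738 0.753 0.772 0.774 0.773 0.773]]
0.7373847 0.73813665 [[0.775 0.772 0.774 0.775 0.772 0.777 0.776 0.775 0.774]
 [0.772 0.773 0.74  0.739 0.737 0.739 0.739 0.741 0.769]
 [0.737 0.735 0.735 0.737 0.737 0.    0.737 0.741 0.764]
 [0.737 0.736 0.735 0.736 0.737 0.746 0.762 0.772 0.775]
 [0.736 0.749 0.768 0.771 0.772 0.774 0.771 0.772 0.773]
 [0.772 0.769 0.769 0.771 0.    0.773 0.    0.772 0.771]]
pumpkin diff 9 0
other diff 10 0
```

Pointer at 103.2° (the green dot lies at about 103.5°). The knob is back at its original height, and the pumpkin and the other knob are unchanged.

```bash
python3 -c "
from station import r
print(r.finish_job())"
```

```text
the job is handed in; nothing more can be done
None
```

I turned the pumpkin stand's knob to its green dot and handed the job in at about 9.8 s. I gripped the bar, pushed the knob in about 12 mm (7 N) and turned it clockwise about 70° while holding it in. Then I released it and moved the arm clear.

What my last checks, just before handing in, showed:
- **Pointer:** it points at about 103°. The green dot measured 102.5° to 105°, depending on the view.
- **Knob out:** the depth reading of the knob matches the one before I started, so it has sprung back out.
- **Pumpkin and other knob:** the top camera shows no visible change in the pumpkin or the tree stand's knob.
- **Forces:** wrist force readings stayed below about 10 N.

No check failed. The one disagreement is the 2 to 3° spread in where the green dot lies, which is within camera error.

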